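Make up two fixture kits at the scanning bench

ROBOT

A 6-joint arm with a two-finger parallel gripper is mounted at the origin on the work surface. World frame = base frame: x ahead of the robot, y to its left, z up, the work surface at z = 0. Lengths are in m, angles in rad, forces in N, time in s.
With the tool pointing down it reaches from about 0.3 to 0.775 m from the base axis. Payload 14.6 kg.
Tool frame: the origin (TCP) lies on the front face of the gripper's body, between the roots of the fingers; the fingertips stand 97 mm ahead of it and the grasp point (between the pads) lies 78 mm ahead of it; z points along the fingers, x is the direction in which the jaws open and shut, and the axes are right-handed (so a half turn about z gives the same grasp; the last joint's range is limited). The gripper opens to 94 mm and grips with 3 to 60 N. Pads are 16 mm wide; open, the fingers measure 119 mm over their backs; the gripper's body (75 mm by 177 mm) begins 78 mm behind the grasp point.
Start: joints at [-1.265, 0.3, 1.521, -0, 1.321, -0.067], TCP at [0.2, -0.512, 0.303] pointing down, gripper open.
Joint ranges: [-3.03, 3.03], [-0.79, 2.21], [0.23, 2.52], [-1.04, 4.18], [0, 3.07], [-2.55, 2.55]. Speed limits (rad/s): [2.22, 2.22, 2.57, 3.14, 3.14, 3.14].

INTERFACE

Orientations are given as [roll, pitch, yaw] about the fixed x, y, z axes, in that order (R = Rz(yaw) Ry(pitch) Rx(roll)).
In Python, from station import sensors, camera, ctrl gives the robot as it stands.
- The arm moves only by the tool move_arm, never from a script. Its argument "rows" is text: rows parted by semicolons, each of 6 numbers parted by spaces: the shift along the tool's x, y, z in mm, then the turn, a rotation vector about the tool's x, y, z in rad. In form: x y z wx wy wz; .... A call has 1 to 20 rows; each row shifts and turns the pose as measured when the row begins, along the tool's axes as they then stand; what a row does not reach is not made up. A row lasts 1/8 s, in which the tool goes at most 62.5 mm and 10.7 degrees, less where a joint would pass 70% of its speed; a pose out of reach is approached as far as the arm can. A call with a gripper value outside its range is refused whole. "grip" is the opening, from -1 (shut) to 1 (fully open), set as the call begins (left out, the last holds). The fingers move at their own pace and stop on an object; "newtons" is the grip in N (left out, the last holds). Time passes only in rows, so rows that do not move let the fingers close. It gives the time, the measured TCP pose, the force and the opening at its end, in the units of the state.
- sensors.get_obs(): the state, without advancing time (a new reading comes with each control period).
- camera(name): name is "side" or "top" or "wrist"; returns a dict with "color" (480x640x3 uint8, blue, green, red), "z_map" (480x640 float32, m along the optical axis (not along the pixel's ray), 0 where there is no reading), "mtx" (3x3 intrinsics, pixels), "position" and "attitude" of the camera in the world; the wrist camera has in their place "hand_eye" (4x4, takes a point from camera to tool coordinates, whose origin is the TCP and whose axes are the tool frame's). Camera axes: x right, y down, z forward; pixel columns grow to the right and rows downward; lengths in m; the calibration is good to about 2 mm. A picture is of the moment at which its call begins: read the wrist's pose just before it.
- ctrl.hand_in(): hands the job in, once; it reports no verdict.
The state is a dict: "time_s": time; "qpos": joint angles; "joint_vel": joint speeds; "tau": joint torques, N m; "ee_pos": TCP position; "eef_rot": TCP orientation; "force": force on the tool from outside, world axes, zero at the start; "moment": the same for the moment, N m; "grip_width": finger opening in m.
Only numpy, scipy, OpenCV 4.12 (cv2) and the standard library are available. Lean on these libraries where they do the work, as an engineer would, in place of code of your own. Each camera call takes 0.05 s, during which the arm holds its last target.

TASK

Make up the two fixture kits from the stock in the middle of the bench. The tray with the guide tube gets the large collar and the cone, one to a compartment, and the long rod, fed endwise into the tube until it sticks out clearly beyond both mouths; the plain tray gets the small collar and the vee-block, one to a compartment. Everything in a compartment stands upright and flat on its floor as it stood in the stock (which of a tray's two compartments does not matter), and the riser block and the ball standard stay standing where they are.

Things in the scene. Friction and masses are not known exactly. Their poses are not given: they have to be found in the camera images.
- tube_tray: Blue plastic kit tray with the guide tube on a bracket along its far (+x) side. 92 x 180 mm; two compartments, each 84 x 84 mm inside, centred at (0, -44) and (0, +44) mm. Floor 4 mm, rims and divider 10 mm above the bench. Fixed. Origin: on the bench under its middle; y along the row of compartments, z up. Left or right of the stock, turned up to 0.2 rad. Keep the gripper's wide side along y here, clear of the tube.
- plain_tray: Blue plastic kit tray without a tube. 92 x 180 mm; two compartments, each 84 x 84 mm inside, centred at (0, -44) and (0, +44) mm. Floor 4 mm, rims and divider 10 mm above the bench. Fixed. Origin: on the bench under its middle; y along the row of compartments, z up. Left or right of the stock, turned up to 0.2 rad. 
- guide_tube: Square aluminium tube, level, open at both ends, on the bracket 100 mm (+x) from the tube tray's middle. Origin: middle of its bore, 85 mm above the bench; y along it. Bore 22 x 22 mm, 50 mm long, wall 3 mm, plus at each end a 10 mm bell mouth widening to 36 mm (outside 42): 70 mm over the mouths. All stock stands under 50 mm high, so a rod can be brought level from either side.
- rod: Straight aluminium rod, 14 mm diameter, 200 mm long, 85 g. Origin: its middle, on its axis; x along it (ends alike). Lies roughly along world y beyond the stock, axis 40 mm above the bench, on a black rest: two open-topped notches 17 mm wide, 12 mm long, at 74 mm (give or take 8) either side of its middle; between them the rest is 8 mm high, 44 mm wide. Lift it straight up.
- large_collar: Large plain steel ring (shaft collar), 50 mm outside, 26 mm hole, 30 mm high. Origin: centre of the underside, z up. Stands loose on the bench among the stock.
- small_collar: Small plain steel ring (shaft collar), 34 mm outside, 16 mm hole, 30 mm high. Origin: centre of the underside, z up. Stands loose on the bench among the stock.
- cone: Steel locating cone: a cylinder 36 mm in diameter and 24 mm high, with a cone above it to a blunt tip 45 mm above its underside. Origin: centre of the underside, z up. Stands loose on the bench among the stock.
- vee_block: Dark steel vee-block, 40 mm (x) by 36 mm (y), 32 mm high, with a vee groove in its top running along x; flat full-height side faces at y = -18 and +18 mm. Origin: centre of the underside, z up. Stands loose on the bench among the stock.
- riser: Plain dark steel riser block 30 x 30 x 42 mm high, not part of either kit. Origin: centre of the underside, z up. Stands loose on the bench among the stock.
- ball_standard: Delicate ball standard: dark steel base 40 x 40 x 16 mm with a white ceramic ball of 20 mm on a short stem, 45 mm high in all, not part of either kit. Origin: centre of the underside, z up. Stands loose on the bench among the stock.

How it is judged:
At the end, for the whole second after the job is handed in: Collars, cone and vee-block in their trays, each within 30 mm in x and y of the middle of its own compartment, underside on the floor, tilt under 0.12 rad. Rod in the tube: middles within 60 mm lengthwise, 14 mm sideways, 23 mm below to 11 above, in line within 0.25 rad. All at rest (((x of large_collar in the frame of tube_tray between -0.03 and 0.03 m and y of large_collar in the frame of tube_tray between -0.074 and -0.014 m and x of cone in the frame of tube_tray between -0.03 and 0.03 m and y of cone in the frame of tube_tray between 0.014 and 0.074 m) or (x of large_collar in the frame of tube_tray between -0.03 and 0.03 m and y of large_collar in the frame of tube_tray between 0.014 and 0.074 m and x of cone in the frame of tube_tray between -0.03 and 0.03 m and y of cone in the frame of tube_tray between -0.074 and -0.014 m)) and ((x of small_collar in the frame of plain_tray between -0.03 and 0.03 m and y of small_collar in the frame of plain_tray between -0.074 and -0.014 m and x of vee_block in the frame of plain_tray between -0.03 and 0.03 m and y of vee_block in the frame of plain_tray between 0.014 and 0.074 m) or (x of small_collar in the frame of plain_tray between -0.03 and 0.03 m and y of small_collar in the frame of plain_tray between 0.014 and 0.074 m and x of vee_block in the frame of plain_tray between -0.03 and 0.03 m and y of vee_block in the frame of plain_tray between -0.074 and -0.014 m)) and z of large_collar in the frame of tube_tray between 0.001 and 0.007 m and angle between each of large_collar, cone, small_collar, vee_block's own z axis and vertical below 0.12 rad and z of cone in the frame of tube_tray between 0.001 and 0.007 m and z of small_collar in the frame of plain_tray between 0.001 and 0.007 m and z of vee_block in the frame of plain_tray between 0.001 and 0.007 m and y of rod in the frame of guide_tube between -0.06 and 0.06 m and x of rod in the frame of guide_tube between -0.014 and 0.014 m and z of rod in the frame of guide_tube between -0.023 and 0.011 m and angle between the x axis of rod and the y axis of guide_tube, either way round below 0.25 rad and linear speed of each of large_collar, cone, small_collar, vee_block, rod below 0.01 m/s); the robot touches nothing.
It fails at once if the riser is shifted by more than 25 mm or tipped (distance of riser from where it was at the start of the episode above 0.025 m or angle between riser's own z axis and vertical above 0.25 rad).
It fails at once if the ball standard is shifted by more than 25 mm or tipped (distance of ball_standard from where it was at the start of the episode above 0.025 m or angle between ball_standard's own z axis and vertical above 0.25 rad).
It also fails if it takes over 109 s, if anything falls off the work surface, if the arm or the gripper's body presses on something with over 40 N, if the wrist force passes 120 N, or if a joint passes its speed limit or range.

## Working session

There is one attempt and no reset: what is moved stays moved. The work goes in short steps, Python scripts to look and compute and a tool call to move; the robot and the scene stay as the last step left them, time stands still between calls to the robot, and variables do not carry over. Pictures are saved under pics/ and viewed, and the job is handed in when it is done.

Besides the shell and the picture viewer there is one more tool, called after "Request:" as a command line: name --argument value ..., lists and objects as JSON in quotes. move_arm: Moves the arm, as the interface text tells. Its arguments: {"type":"object","properties":{"rows":{"type":"string"},"grip":{"type":"number"},"newtons":{"type":"number"}},"required":["rows"]}

```bash
ls; mkdir -p pics
cat > h.py <<'E'
import numpy as np, cv2
from station import sensors, camera, ctrl
from scipy.spatial.transform import Rotation as R
def att(a):
    a=np.array(a,float)
    if a.shape==(3,3): return a
    if a.size==3: return R.from_euler('xyz',a).as_matrix()
    raise Exception(a)
def tcp():
    o=sensors.get_obs(); T=np.eye(4); T[:3,:3]=R.from_euler('xyz',o['eef_rot']).as_matrix(); T[:3,3]=o['ee_pos']; return T
def shot(n):
    T=tcp(); c=camera(n)
    if n=='wrist': c['T']=T@np.array(c['hand_eye'])
    else:
        M=np.eye(4); M[:3,:3]=att(c['attitude']); M[:3,3]=c['position']; c['T']=M
    return c
def cloud(c):
    z=c['z_map'];K=np.array(c['mtx']);v,u=np.mgrid[:480,:640]
    P=np.stack([(u-K[0,2])/K[0,0]*z,(v-K[1,2])/K[1,1]*z,z],-1)
    W=P@c['T'][:3,:3].T+c['T'][:3,3]; W[z==0]=np.nan; return W
def plane(c,px,h):
    K=np.array(c['mtx']);px=np.atleast_2d(px).astype(float)
    d=np.c_[(px[:,0]-K[0,2])/K[0,0],(px[:,1]-K[1,2])/K[1,1],np.ones(len(px))]@c['T'][:3,:3].T
    o=c['T'][:3,3]; return o+d*((h-o[2])/d[:,2:3])
E
python3 - <<'E'
from h import *
import pickle
print(sensors.get_obs())
for n in ['top','side','wrist']:
    c=shot(n); cv2.imwrite(f'pics/{n}0.png',c['color']); print(n,c['mtx'],c['T'],c.get('attitude')); pickle.dump(c,open(n+'0.pkl','wb'))
E
```

```text
pics
{'time_s': 0.0, 'qpos': array([-1.26458993e+00,  3.00486594e-01,  1.52158404e+00,  4.05777736e-05,
        1.32071162e+00, -6.65926351e-02]), 'joint_vel': array([-8.51136906e-04, -3.98305520e-04,  4.21407099e-05, -9.14720697e-04,
       -1.12035005e-03, -5.68857248e-04]), 'tau': array([ 1.29954356e-04, -5.31808734e+01, -3.52736843e+01,  7.08307000e-02,
        2.43933045e-02, -8.85335999e-05]), 'ee_pos': array([ 0.20028448, -0.51207321,  0.30207652]), 'eef_rot': array([-3.14147428e+00,  1.18434708e-03, -1.19800729e+00]), 'force': array([0.32279733, 0.31258039, 0.65000392]), 'moment': array([-0.02309934,  0.00027584,  0.04547541]), 'grip_width': 0.09438017405566085}
top [[576.51796504   0.         312.92426189]
 [  0.         576.51796504 237.04588406]
 [  0.           0.           1.        ]] [[ 0.02139822 -0.97954542  0.2000822   0.36692785]
 [-0.99975383 -0.01979106  0.01002942 -0.00179956]
 [-0.00586443 -0.20024755 -0.97972778  1.05116292]
 [ 0.          0.          0.          1.        ]] [-2.93997855  0.00586446 -1.54939611]
side [[469.80219622   0.         321.24172757]
 [  0.         469.80219622 237.53155412]
 [  0.           0.           1.        ]] [[-0.98187016 -0.15845965  0.10402658  0.48863471]
 [-0.18875935  0.76713644 -0.61308368  0.50777264]
 [ 0.01734644 -0.62160456 -0.78313912  0.69435644]
 [ 0.          0.          0.          1.        ]] [-2.47068382 -0.01734731 -2.9516651 ]
wrist [[380.80010228   0.         319.60977188]
 [  0.         380.80010228 236.55487615]
 [  0.           0.           1.        ]] [[ 0.36426444 -0.89597876 -0.25403441  0.27461647]
 [-0.93129499 -0.35014982 -0.10042279 -0.48242937]
 [ 0.00102658  0.27316143 -0.96196766  0.3843311 ]
 [ 0.          0.          0.          1.        ]] None
```

View pics/top0.png

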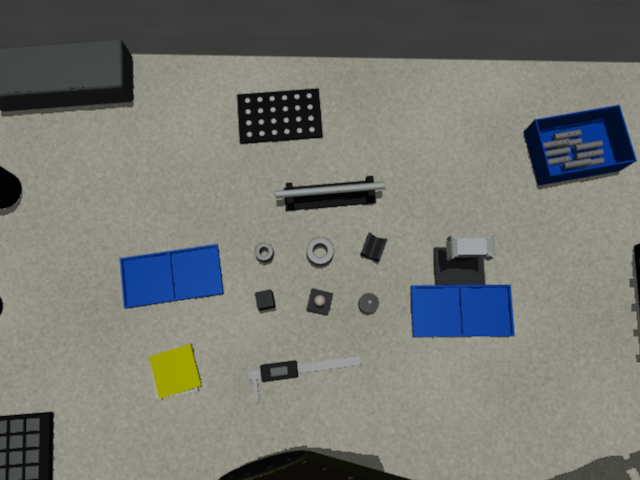

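View pics/side0.png

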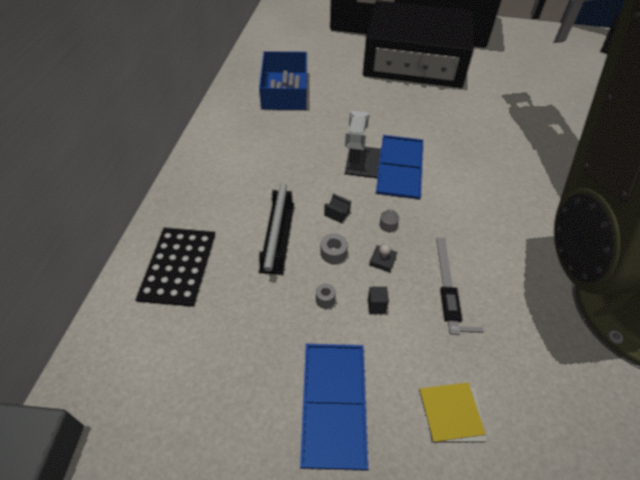

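Top view: plain tray around (172,276), tube tray (462,310) with its tube (470,247), and the rod at (330,191). Small collar (264,252), large collar (320,250), vee (374,247), riser (265,300), ball (320,301), cone (368,302).

Run:
```python
from h import *
import pickle
c=pickle.load(open('top0.pkl','rb'));W=cloud(c)
im=cv2.resize(c['color'][170:350,110:530],None,fx=1.9,fy=1.9,interpolation=cv2.INTER_CUBIC);cv2.imwrite('pics/topz.png',im)
z=W[...,2]
print('bench z',np.nanmedian(z[330:360,240:400]))
for n,(u,v) in dict(small=(264,252),large=(320,250),vee=(374,247),riser=(265,300),ball=(320,301),cone=(368,302),rod=(330,191),tube=(470,247)).items():
    r=26 if n!='rod' else 60
    s=W[v-25:v+25,u-r:u+r].reshape(-1,3); s=s[s[:,2]>.012]
    print(n,len(s),'zmax',np.round(np.percentile(s[:,2],[50,90,98]),4),'mean',s[s[:,2]>np.percentile(s[:,2],98)-.006].mean(0).round(4), 'bbox',s[:,:2].min(0).round(3),s[:,:2].max(0).round(3))
hsv=cv2.cvtColor(c['color'],cv2.COLOR_BGR2HSV);m=cv2.inRange(hsv,(105,150,60),(130,255,255))
cs,_=cv2.findContours(m,cv2.RETR_EXTERNAL,cv2.CHAIN_APPROX_NONE)
for k in cs:
    if cv2.contourArea(k)<1500: continue
    P=plane(c,k[:,0,:],0.010)[:,:2]
    print(cv2.boundingRect(k), cv2.minAreaRect((P*1000).astype(np.float32)))
```

```text
bench z 0.0006564457030260318
small 249 zmax [0.0298 0.0322 0.0335] mean [0.5471 0.0981 0.0305] bbox [0.531 0.081] [0.563 0.114]
large 482 zmax [0.0302 0.0326 0.0343] mean [ 0.551  -0.0034  0.0309] bbox [ 0.526 -0.027] [0.576 0.021]
vee 463 zmax [0.0238 0.0335 0.0351] mean [ 0.5604 -0.1005  0.0327] bbox [ 0.537 -0.123] [ 0.585 -0.077]
riser 328 zmax [0.0422 0.0449 0.0458] mean [0.4599 0.0922 0.0428] bbox [0.443 0.075] [0.477 0.11 ]
ball 494 zmax [0.0172 0.0427 0.0456] mean [ 0.4604 -0.0042  0.0433] bbox [ 0.439 -0.028] [0.483 0.018]
cone 327 zmax [0.0314 0.042  0.0456] mean [ 0.4588 -0.0914  0.043 ] bbox [ 0.442 -0.109] [ 0.477 -0.074]
rod 1122 zmax [0.0455 0.0485 0.05  ] mean [ 0.6606 -0.02    0.0467] bbox [ 0.632 -0.119] [0.689 0.079]
tube 1078 zmax [0.0992 0.1039 0.1062] mean [ 0.55   -0.2586  0.1027] bbox [ 0.525 -0.298] [ 0.57  -0.221]
(411, 284, 103, 53) ((451.8394775390625, -260.72161865234375), (92.94400787353516, 180.4046173095703), 1.6930747032165527)
(120, 244, 103, 64) ((502.9864807128906, 265.8345947265625), (92.15864562988281, 180.1826934814453), 9.728224754333496)
(535, 105, 101, 72) ((778.5107421875, -504.284912109375), (116.18502044677734, 168.58218383789062), 11.426337242126465)
```

View pics/topz.png

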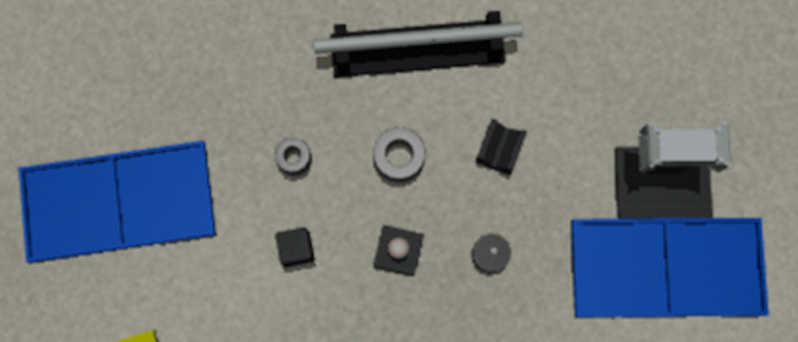

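View pics/wrist0.png

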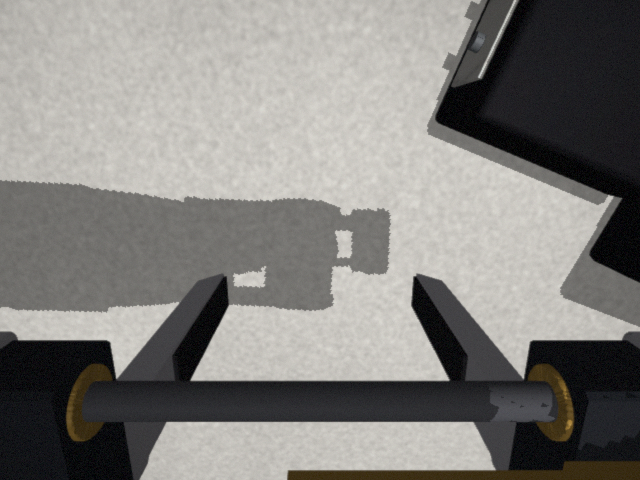

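Run:
```python
from h import *
import pickle
c=pickle.load(open('top0.pkl','rb'));W=cloud(c); s2=pickle.load(open('side0.pkl','rb'));W2=cloud(s2)
print('hand_eye',pickle.load(open('wrist0.pkl','rb'))['hand_eye'])
for nm,W in (('top',W),('side',W2)):
  A=W.reshape(-1,3)
  for n,(x,y,lo,hi,r) in dict(small=(.547,.098,.024,.04,.03),large=(.551,-.003,.024,.04,.04),cone=(.459,-.091,.015,.05,.035),vee=(.56,-.1,.018,.045,.04),vee20=(.56,-.1,.012,.045,.04),tube=(.55,-.258,.09,.12,.06)).items():
    s=A[(np.hypot(A[:,0]-x,A[:,1]-y)<r)&(A[:,2]>lo)&(A[:,2]<hi)]
    if len(s)<10: print(n,len(s));continue
    (cc,rr)=cv2.minEnclosingCircle((s[:,:2]*1000).astype(np.float32))
    print(nm,n,len(s),'zmed/98',np.round(np.nanpercentile(s[:,2],[50,98]),4),'minrect',cv2.minAreaRect((s[:,:2]*1000).astype(np.float32)),'circ',np.round(cc,1),round(rr,1))
  s=A[(abs(A[:,1]+.02)<.12)&(A[:,0]>.62)&(A[:,0]<.70)&(A[:,2]>.036)]
  p=np.polyfit(s[:,1],s[:,0],1)
  # drop outliers
  for _ in range(3):
    k=abs(np.polyval(p,s[:,1])-s[:,0])<.007; p=np.polyfit(s[k,1],s[k,0],1)
  s=s[k]
  print(nm,'rod x=%.4f + %.4f y'%(p[1],p[0]),'y',s[:,1].min(),s[:,1].max(),'ztop',np.percentile(s[:,2],[50,90]))
# contours by darkness: vee, top
g=cv2.cvtColor(c['color'],cv2.COLOR_BGR2GRAY)
m=(g<75).astype(np.uint8)
m2=np.zeros_like(m);m2[228:268,352:398]=m[228:268,352:398]
k=max(cv2.findContours(m2,0,1)[0],key=cv2.contourArea)
print('vee px',cv2.minAreaRect(k),cv2.minAreaRect((plane(c,k[:,0],.016)[:,:2]*1000).astype(np.float32)))
z=cv2.resize(c['color'][225:275,240:400],None,fx=5,fy=5,interpolation=cv2.INTER_CUBIC);cv2.imwrite('pics/vz.png',z)
z=cv2.resize(s2['color'][180:310,300:410],None,fx=4.5,fy=4.5,interpolation=cv2.INTER_CUBIC);cv2.imwrite('pics/sz.png',z)
```

```text
hand_eye [[ 9.99997845e-01 -5.47487473e-04  2.00263314e-03 -6.37403467e-04]
 [-2.04633373e-05  9.61956798e-01  2.73201606e-01 -8.00359328e-02]
 [-2.07602102e-03 -2.73201059e-01  9.61954714e-01 -8.21808098e-02]
 [ 0.00000000e+00  0.00000000e+00  0.00000000e+00  1.00000000e+00]]
top small 216 zmed/98 [0.0301 0.0336] minrect ((547.0904541015625, 97.89686584472656), (32.239471435546875, 32.573036193847656), 5.468627452850342) circ [547.5  98.1] 17.0
top large 434 zmed/98 [0.0304 0.0343] minrect ((551.2249145507812, -2.8399810791015625), (49.6494255065918, 46.90639877319336), 1.3821614980697632) circ [551.1  -3.1] 25.0
top cone 326 zmed/98 [0.0315 0.0456] minrect ((459.145263671875, -91.36005401611328), (34.733543395996094, 34.744178771972656), 77.00666809082031) circ [459.3 -91.6] 18.0
top vee 372 zmed/98 [0.0256 0.0352] minrect ((561.1550903320312, -100.55982208251953), (35.84642791748047, 40.956722259521484), 69.98173522949219) circ [ 561.  -100.7] 25.8
top vee20 463 zmed/98 [0.0238 0.0351] minrect ((561.1400146484375, -100.54206848144531), (35.873252868652344, 41.02034378051758), 70.1
[... 963 characters left out ...]
.9708023071289) circ [ 562.5 -101.8] 27.5
side vee20 453 zmed/98 [0.0241 0.0334] minrect ((562.3325805664062, -101.39572143554688), (39.86689376831055, 41.9539680480957), 69.0553207397461) circ [ 562.5 -101.8] 27.5
side tube 415 zmed/98 [0.0993 0.1057] minrect ((551.3548583984375, -256.716064453125), (39.85443878173828, 75.6606674194336), 1.2354047298431396) circ [ 551.4 -257. ] 41.4
side rod x=0.6588 + -0.1049 y y -0.11798056033950155 0.08058818040903609 ztop [0.04544186 0.04731048]
vee px ((372.89727783203125, 247.77395629882812), (19.31178855895996, 25.63201141357422), 20.556045532226562) ((560.699951171875, -101.04981994628906), (35.08586120605469, 47.708499908447266), 70.03474426269531)
```

View pics/vz.png

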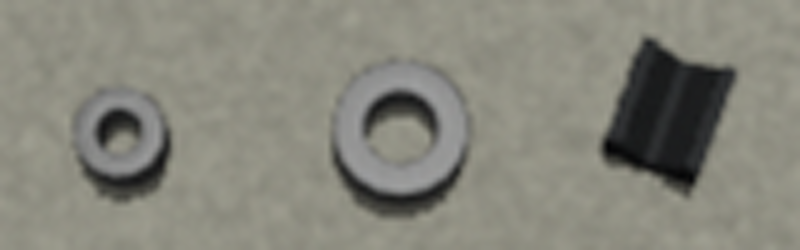

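View pics/sz.png

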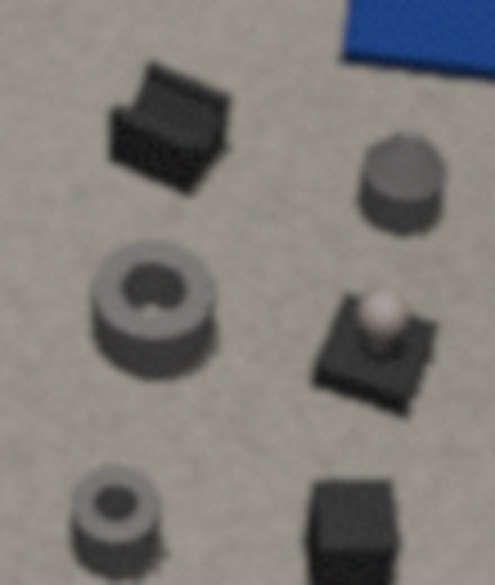

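```bash
cat > plan.py <<'E'
import sys
from h import *
# usage: plan.py x,y,z_tcp,yaw[,n] ...   world waypoints in m/rad -> rows in tool axes
def rows(wps,T=None,vmax=.05,wmax=.17):
    T=tcp() if T is None else T.copy(); out=[]
    for w in wps:
        tgt=np.array(w[:3]); Rt=R.from_euler('xyz',[np.pi,0,w[3]])
        d=tgt-T[:3,3]; rv=(R.from_matrix(T[:3,:3]).inv()*Rt).as_rotvec()
        n=int(np.ceil(max(np.linalg.norm(d)/vmax,np.linalg.norm(rv)/wmax,1e-6)))
        if len(w)>4: n=max(n,int(w[4]))
        seg=[]
        for i in range(n):
            k=n-i
            d=(tgt-T[:3,3])/k; rv=(R.from_matrix(T[:3,:3]).inv()*Rt).as_rotvec()/k
            dl=np.round(T[:3,:3].T@d*1000,0); rr=np.round(rv,3 if np.linalg.norm(rv)<.02 else 2)
            seg.append(' '.join('%g'%(v+0.) for v in [*dl,*rr]))
            T[:3,3]+=T[:3,:3]@(dl/1000); T[:3,:3]=T[:3,:3]@R.from_rotvec(rr).as_matrix()
        out.append('; '.join(seg)); print(n,'|',out[-1])
    return T
if __name__=='__main__':
    o=sensors.get_obs(); print('t',o['time_s'].__round__(2),np.round(o['ee_pos'],4),np.round(o['eef_rot'],4),'w',round(o['grip_width'],4),'F',np.round(o['force'],1))
    rows([list(map(float,a.split(','))) for a in sys.argv[1:]])
E
python3 plan.py .551,-.003,.185,-1.541 .551,-.003,.104,-1.541
```

```text
t 0.15 [ 0.2003 -0.5121  0.3022] [-3.1415e+00  8.0000e-04 -1.1980e+00] w 0.0941 F [-0.1 -0.3 -0.8]
13 | -27 -39 9 0 0 0.03; -28 -39 9 0 0 0.03; -29 -38 9 0 0 0.03; -30 -37 9 0 0 0.03; -31 -36 9 0 0 0.02; -32 -35 9 0 0 0.03; -33 -34 9 0 0 0.02; -34 -34 9 0 0 0.03; -34 -33 9 0 0 0.02; -35 -32 9 0 0 0.03; -36 -31 9 0 0 0.02; -37 -30 9 0 0 0.03; -37 -28 10 0 0 0.02
2 | 0 0 40 0 0 0.001; 0 0 41 0 0.001 0.002
```

Request:
move_arm --rows "-27 -39 9 0 0 0.03; -28 -39 9 0 0 0.03; -29 -38 9 0 0 0.03; -30 -37 9 0 0 0.03; -31 -36 9 0 0 0.02; -32 -35 9 0 0 0.03; -33 -34 9 0 0 0.02; -34 -34 9 0 0 0.03; -34 -33 9 0 0 0.02; -35 -32 9 0 0 0.03; -36 -31 9 0 0 0.02; -37 -30 9 0 0 0.03; -37 -28 10 0 0 0.02; 0 0 0 0 0 0" --grip 0.45

```text
time_s: 1.9
ee_pos: [0.563, 0.0117, 0.1786]
eef_rot: [3.139, 0.001, -1.551]
force: [-0.3, -0.2, -0.2]
grip_width: 0.0683
```

```bash
python3 plan.py .551,-.003,.185,-1.541 .551,-.003,.104,-1.541
python3 - <<'E'
from h import *
c=shot('wrist');cv2.imwrite('pics/w1.png',c['color']);W=cloud(c);A=W.reshape(-1,3)
for n,(x,y,r,lo) in dict(large=(.551,-.003,.045,.022),vee=(.561,-.101,.04,.018),small=(.547,.098,.03,.022)).items():
    s=A[(np.hypot(A[:,0]-x,A[:,1]-y)<r)&(A[:,2]>lo)&(A[:,2]<.05)]
    if len(s)>50: print(n,len(s),cv2.minEnclosingCircle((s[:,:2]*1000).astype(np.float32)),cv2.minAreaRect((s[:,:2]*1000).astype(np.float32)),np.percentile(s[:,2],[50,98]))
E
```

```text
t 1.9 [0.563  0.0117 0.1786] [ 3.1392e+00  1.4000e-03 -1.5515e+00] w 0.0683 F [-0.3 -0.2 -0.2]
1 | 14 12 -6 0.002 0.001 -0.01
2 | 0 0 40 0 0 0; 1 0 41 0 0 0
large 3410 ((552.7767333984375, -2.9729456901550293), 25.10099983215332) ((553.26025390625, -3.2279205322265625), (48.9951171875, 49.11539077758789), 52.31452941894531) [0.02987243 0.0313348 ]
vee 3419 ((562.7207641601562, -100.51622772216797), 27.015666961669922) ((562.5496826171875, -100.59677124023438), (38.25538635253906, 40.337127685546875), 70.14132690429688) [0.02697333 0.03327759]
small 1828 ((549.3775634765625, 97.93710327148438), 17.154197692871094) ((549.4056396484375, 97.78640747070312), (33.13547134399414, 33.36954116821289), 89.86915588378906) [0.02953272 0.03102071]
```

View pics/w1.png

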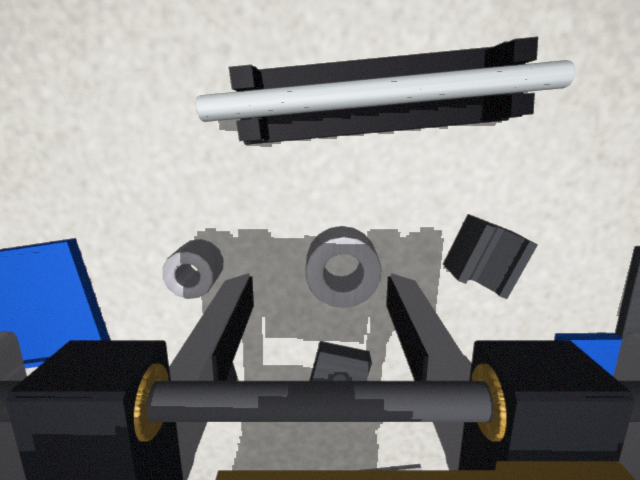

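Wrist view: the large collar (343,265) lies between the open fingers, the rod is ahead, and the vee is clear at (490,255).

Request:
move_arm --rows "14 11 -6 0 0 -0.01; 0 0 39 0 0 0; 0 0 39 0 0 0; 0 0 2 0 0 0"

```text
time_s: 2.45
ee_pos: [0.5488, -0.0103, 0.1069]
eef_rot: [-3.141, 0.0, -1.545]
force: [-0.6, -0.1, -0.5]
grip_width: 0.0682
```

```bash
python3 plan.py .552,-.003,.104,-1.541
```

```text
t 2.45 [ 0.5488 -0.0103  0.1069] [-3.1405e+00  2.0000e-04 -1.5447e+00] w 0.0682 F [-0.6 -0.1 -0.5]
1 | -7 -3 3 -0.001 0 -0.004
```

Request:
move_arm --rows "-7 -3 3 0 0 0; 0 0 0 0 0 0"

```text
time_s: 2.7
ee_pos: [0.5523, -0.0042, 0.107]
eef_rot: [-3.137, -0.0, -1.546]
force: [0.2, -0.5, -0.3]
grip_width: 0.0681
```

Request:
move_arm --rows "0 0 0 0 0 0; 0 0 0 0 0 0; 0 0 0 0 0 0; 0 0 0 0 0 0" --grip -1 --newtons 40

```text
time_s: 3.2
ee_pos: [0.5527, -0.0042, 0.1088]
eef_rot: [-3.135, -0.0, -1.545]
force: [0.2, -0.6, -1.7]
grip_width: 0.0497
```

```bash
python3 plan.py .552,-.003,.20,-1.541 .4531,-.3047,.185,-1.541 .4531,-.3047,.111,-1.541
```

```text
t 3.2 [ 0.5527 -0.0042  0.1088] [-3.1346e+00 -4.0000e-04 -1.5455e+00] w 0.0497 F [ 0.2 -0.6 -1.7]
2 | -1 0 -46 -0.003 0 -0.002; 0 0 -45 -0.004 0 -0.002
7 | 43 15 2 0 0 0; 43 15 2 0 0 0; 42 16 2 0 0 0; 43 15 2 0 0 0; 42 16 2 0 0 0; 43 15 2 0 0 0; 42 16 3 0 0 0
2 | 0 0 37 0 0 0; 0 0 37 0 0 0
```

Request:
move_arm --rows "0 0 -45 0 0 0; 0 0 -40 0 0 0; 43 15 2 0 0 0; 43 15 2 0 0 0; 42 16 2 0 0 0; 43 15 2 0 0 0; 42 16 2 0 0 0; 40 15 0 0 0 0; 25 10 0 0 0 0; 5 2 0 0 0 0; 0 0 0 0 0 0"

```text
time_s: 4.58
ee_pos: [0.4516, -0.2974, 0.184]
eef_rot: [-3.138, 0.001, -1.544]
force: [-0.8, 0.6, -2.6]
grip_width: 0.0497
```

```bash
python3 plan.py .4531,-.3047,.13,-1.541 .4531,-.3047,.1135,-1.541
```

```text
t 4.58 [ 0.4516 -0.2974  0.184 ] [-3.1382e+00  7.0000e-04 -1.5436e+00] w 0.0497 F [-0.8  0.6 -2.6]
2 | 4 -1 27 -0.002 0 -0.001; 3 0 27 -0.001 0.001 -0.002
1 | 0 0 17 0 0 0
```

Request:
move_arm --rows "4 -1 27 0 0 0; 3 0 25 0 0 0; 0 0 8 0 0 0; 0 0 2 0 0 0"

```text
time_s: 5.08
ee_pos: [0.4551, -0.3011, 0.1214]
eef_rot: [-3.137, 0.0, -1.54]
force: [-0.9, -0.3, -1.6]
grip_width: 0.0499
```

```bash
python3 plan.py .4531,-.3047,.1135,-1.541
```

```text
t 5.08 [ 0.4551 -0.3011  0.1214] [-3.1369e+00  3.0000e-04 -1.5396e+00] w 0.0499 F [-0.9 -0.3 -1.6]
1 | 4 2 8 -0.005 0 0.001
```

Request:
move_arm --rows "4 2 4 0 0 0; 0 0 4 0 0 0; 0 0 1 0 0 0"

```text
time_s: 5.45
ee_pos: [0.4538, -0.3053, 0.1136]
eef_rot: [-3.135, -0.001, -1.539]
force: [-0.0, -0.4, -2.6]
grip_width: 0.0497
```

Request:
move_arm --rows "0 0 0 0 0 0; 0 0 0 0 0 0; 0 0 0 0 0 0" --grip 0.45

```text
time_s: 5.82
ee_pos: [0.4542, -0.3056, 0.1145]
eef_rot: [-3.134, -0.002, -1.539]
force: [0.1, -0.1, 0.0]
grip_width: 0.068
```

```bash
python3 plan.py .454,-.305,.19,-1.541 .459,-.091,.185,-1.541 .459,-.091,.104,-1.541
```

```text
t 5.83 [ 0.4542 -0.3056  0.1145] [-3.1337e+00 -2.4000e-03 -1.5391e+00] w 0.068 F [ 0.1 -0.1  0. ]
2 | 0 0 -38 -0.004 -0.001 0.001; 0 0 -37 -0.004 -0.001 0.001
5 | -43 -2 1 0 0 0; -43 -2 1 0 0 0; -43 -3 1 0 0 0; -43 -2 1 0 0 0; -42 -3 0 0 0 0
2 | 0 0 41 0 0 0; 0 0 40 0 0 0
```

Request:
move_arm --rows "0 0 -38 -0.004 0 0; 0 0 -37 -0.004 0 0; -43 -2 1 0 0 0; -43 -2 1 0 0 0; -43 -3 1 0 0 0; -40 -2 0 0 0 0; -35 -2 0 0 0 0; -10 0 0 0 0 0; 0 0 0 0 0 0" --grip 0.25

```text
time_s: 6.95
ee_pos: [0.4584, -0.086, 0.1901]
eef_rot: [-3.138, -0.004, -1.54]
force: [-0.7, 0.6, 0.7]
grip_width: 0.0587
```

```bash
python3 plan.py .459,-.091,.13,-1.541 .459,-.091,.102,-1.541;python3 - <<'E'
from h import *
c=shot('wrist');cv2.imwrite('pics/w2.png',c['color']);W=cloud(c);A=W.reshape(-1,3)
s=A[(np.hypot(A[:,0]-.46,A[:,1]+.091)<.03)&(A[:,2]>.012)&(A[:,2]<.05)]
print(len(s),cv2.minEnclosingCircle((s[:,:2]*1000).astype(np.float32)),np.percentile(s[:,2],[50,98]))
c=shot('top');cv2.imwrite('pics/t2.png',cv2.resize(c['color'][170:350,110:530],None,fx=1.9,fy=1.9))
A=cloud(c).reshape(-1,3)
s=A[(np.hypot(A[:,0]-.453,A[:,1]+.305)<.035)&(A[:,2]>.02)&(A[:,2]<.06)]
print(len(s),cv2.minEnclosingCircle((s[:,:2]*1000).astype(np.float32)),np.percentile(s[:,2],[5,50,95]))
E
```

```text
t 6.95 [ 0.4584 -0.086   0.1901] [-3.1378 -0.0041 -1.5402] w 0.0587 F [-0.7  0.6  0.7]
2 | 2 0 30 -0.002 -0.002 0; 3 0 30 -0.002 -0.002 0.001
1 | 0 0 28 0 0 0
2186 ((460.948486328125, -91.64533996582031), 17.90108299255371) [0.03122374 0.04500669]
541 ((452.232666015625, -304.5994873046875), 25.47848129272461) [0.02497021 0.03398092 0.03720595]
```

View pics/t2.png

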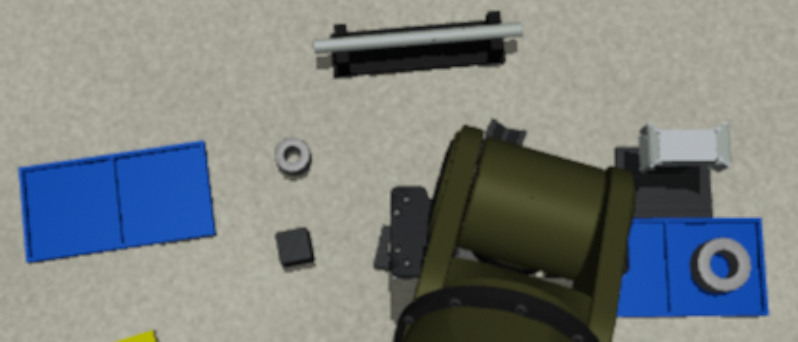

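View pics/w2.png

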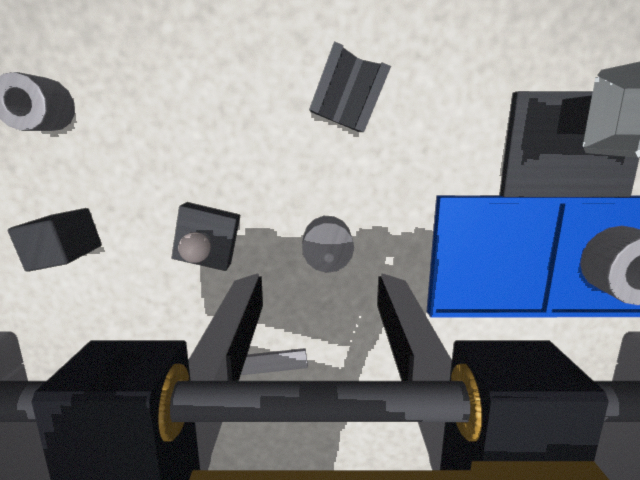

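The collar stands in the right compartment (723,265), top at 34 mm. The cone (328,244) is between the fingers and the ball standard is clear.

Request:
move_arm --rows "3 -1 30 0 0 0; 3 -1 30 0 0 0; 0 0 22 0 0 0; 0 0 5 0 0 0; 0 0 2 0 0 0"

```text
time_s: 7.68
ee_pos: [0.4617, -0.0981, 0.0994]
eef_rot: [-3.136, -0.005, -1.547]
force: [0.4, 0.2, 0.1]
grip_width: 0.0588
```

```bash
python3 plan.py .460,-.0915,.101,-1.541
```

```text
t 7.67 [ 0.4617 -0.0981  0.0994] [-3.1356 -0.0051 -1.5473] w 0.0588 F [0.4 0.2 0.1]
1 | -7 2 -2 -0.006 -0.005 -0.006
```

Request:
move_arm --rows "-6 1 -1 0 -0.005 0; 0 0 0 0 0 0"

```text
time_s: 7.92
ee_pos: [0.4609, -0.0921, 0.1017]
eef_rot: [-3.134, -0.0, -1.548]
force: [0.3, 0.2, 0.2]
grip_width: 0.0588
```

Request:
move_arm --rows "0 0 0 0 0 0; 0 0 0 0 0 0; 0 0 0 0 0 0; 0 0 0 0 0 0" --grip -1

```text
time_s: 8.43
ee_pos: [0.4612, -0.0921, 0.1025]
eef_rot: [-3.132, -0.001, -1.547]
force: [0.1, -0.3, -1.4]
grip_width: 0.0351
```

```bash
python3 plan.py .460,-.0915,.19,-1.541 .4505,-.2167,.185,-1.541 .4505,-.2167,.106,-1.541
```

```text
t 8.43 [ 0.4612 -0.0921  0.1025] [-3.1323e+00 -7.0000e-04 -1.5473e+00] w 0.0351 F [ 0.1 -0.3 -1.4]
2 | 0 0 -44 -0.005 0 -0.003; -1 1 -43 -0.004 -0.001 -0.003
3 | 42 4 2 0 0 0; 42 4 1 0 0 0; 41 5 2 0 0 0
2 | 0 0 39 0 0 0; 0 0 40 0 0 0
```

Request:
move_arm --rows "0 0 -40 0 0 0; 0 0 -38 0 0 0; 42 4 0 0 0 0; 42 4 0 0 0 0; 32 4 0 0 0 0; 5 1 0 0 0 0; 0 0 0 0 0 0; 0 0 0 0 0 0"

```text
time_s: 9.43
ee_pos: [0.4494, -0.2152, 0.1818]
eef_rot: [-3.135, 0.0, -1.545]
force: [-1.0, 0.6, -1.4]
grip_width: 0.0349
```

```bash
python3 plan.py .4505,-.2167,.1085,-1.541
```

```text
t 9.43 [ 0.4494 -0.2152  0.1818] [-3.1354e+00  3.0000e-04 -1.5454e+00] w 0.0349 F [-1.   0.6 -1.4]
2 | 1 0 37 -0.003 0 -0.002; 1 -1 36 -0.003 0 -0.002
```

Request:
move_arm --rows "1 0 36 0 0 0; 1 0 28 0 0 0; 0 0 5 0 0 0; 0 0 2 0 0 0; 0 0 0 0 0 0"

```text
time_s: 10.05
ee_pos: [0.4515, -0.2144, 0.1112]
eef_rot: [-3.133, -0.001, -1.541]
force: [0.5, -0.1, -2.1]
grip_width: 0.0348
```

Request:
move_arm --rows "1 0 3 0 0 0; 0 0 1 0 0 0"

```text
time_s: 10.3
ee_pos: [0.4521, -0.2156, 0.1083]
eef_rot: [-3.131, -0.002, -1.541]
force: [0.2, -0.2, -1.4]
grip_width: 0.0353
```

Request:
move_arm --rows "0 0 1 0 0 0; 0 0 0 0 0 0; 0 0 0 0 0 0; 0 0 0 0 0 0" --grip 0.06

```text
time_s: 10.8
ee_pos: [0.4524, -0.2159, 0.1079]
eef_rot: [-3.13, -0.003, -1.541]
force: [-0.5, -0.2, 0.1]
grip_width: 0.05
```

```bash
python3 plan.py .452,-.2156,.18,-1.541 .5615,-.1005,.18,-1.918
```

```text
t 10.8 [ 0.4524 -0.2159  0.1079] [-3.1296e+00 -2.9000e-03 -1.5412e+00] w 0.05 F [-0.5 -0.2  0.1]
2 | 0 0 -36 -0.006 -0.001 0; 0 0 -36 -0.006 -0.002 0
4 | -28 -28 0 0 0 0.09; -30 -26 0 0 0 0.1; -33 -22 0 0 0 0.09; -35 -20 0 0 0 0.1
```

Request:
move_arm --rows "0 0 -36 -0.006 0 0; 0 0 -36 -0.006 0 0; -28 -28 0 0 0 0.09; -30 -26 0 0 0 0.1; -33 -22 0 0 0 0.09; -28 -16 0 0 0 0.09; -5 -3 0 0 0 0; 0 0 0 0 0 0; 0 0 0 0 0 0" --grip 0.25

```text
time_s: 11.92
ee_pos: [0.5632, -0.1009, 0.1822]
eef_rot: [-3.141, -0.003, -1.922]
force: [0.1, -0.7, -0.9]
grip_width: 0.0586
```

```bash
python3 plan.py .5615,-.1005,.105,-1.918;python3 - <<'E'
from h import *
c=shot('wrist');cv2.imwrite('pics/w3.png',c['color']);W=cloud(c);A=W.reshape(-1,3)
s=A[(np.hypot(A[:,0]-.561,A[:,1]+.1)<.035)&(A[:,2]>.02)&(A[:,2]<.05)]
print(len(s),cv2.minAreaRect((s[:,:2]*1000).astype(np.float32)),np.percentile(s[:,2],[50,98]))
E
```

```text
t 11.93 [ 0.5632 -0.1009  0.1822] [-3.1408e+00 -2.8000e-03 -1.9225e+00] w 0.0586 F [ 0.1 -0.7 -0.9]
2 | 0 1 39 0 -0.001 -0.002; 0 1 38 -0.001 -0.002 -0.002
2426 ((562.6442260742188, -100.50563049316406), (36.0099983215332, 40.86009979248047), 70.14147186279297) [0.0267581  0.03309022]
```

View pics/w3.png

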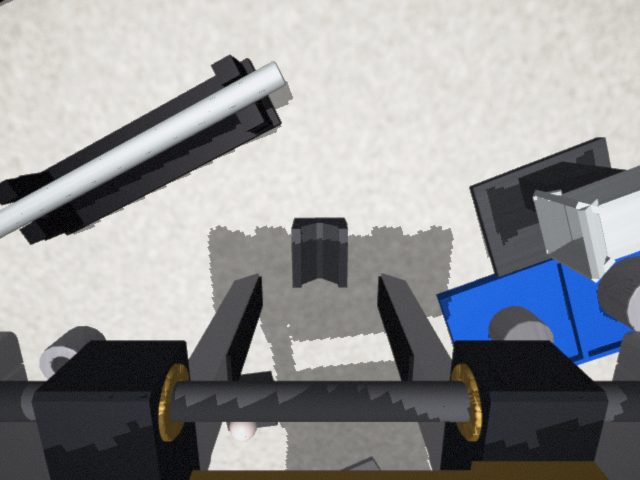

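The vee-block (320,252) is square between the jaws, and the cone is in its compartment at (520,325).

Request:
move_arm --rows "0 1 38 0 0 0; 0 0 30 0 0 0; 0 0 5 0 0 0; 0 0 2 0 0 0"

```text
time_s: 12.48
ee_pos: [0.5617, -0.1034, 0.1075]
eef_rot: [-3.138, -0.003, -1.924]
force: [-0.2, -0.1, -0.1]
grip_width: 0.0587
```

Request:
move_arm --rows "0 0 1 0 0 0; 0 0 0 0 0 0; 0 0 0 0 0 0; 0 0 0 0 0 0" --grip -1

```text
time_s: 12.98
ee_pos: [0.5624, -0.1038, 0.1088]
eef_rot: [-3.135, -0.002, -1.924]
force: [-0.2, 0.3, -2.5]
grip_width: 0.0356
```

```bash
python3 plan.py .5615,-.1005,.19,-1.918 .5104,.2224,.185,-1.401
```

```text
t 12.97 [ 0.5624 -0.1038  0.1088] [-3.1347e+00 -2.3000e-03 -1.9243e+00] w 0.0356 F [-0.2  0.3 -2.5]
2 | -1 1 -41 -0.003 -0.001 -0.003; -2 0 -40 -0.004 -0.001 -0.003
7 | -41 23 1 0 0 -0.07; -42 20 1 0 0 -0.07; -44 17 1 0 0 -0.08; -45 13 0 0 0 -0.07; -45 10 1 0 0 -0.08; -46 6 0 0 0 -0.07; -47 3 1 0 0 -0.08
```

Request:
move_arm --rows "0 0 -40 0 0 0; 0 0 -38 0 0 0; -41 23 1 0 0 -0.07; -42 20 0 0 0 -0.07; -44 17 0 0 0 -0.08; -45 13 0 0 0 -0.07; -45 10 0 0 0 -0.08; -46 6 0 0 0 -0.07; -35 2 0 0 0 -0.07; -5 0 0 0 0 0; 0 0 0 0 0 0; 0 0 0 0 0 0"

```text
time_s: 14.48
ee_pos: [0.5088, 0.2209, 0.1862]
eef_rot: [-3.138, -0.005, -1.401]
force: [0.8, 0.8, -1.5]
grip_width: 0.0357
```

```bash
python3 plan.py .5104,.2224,.185,-1.401 .5104,.2224,.114,-1.401
```

```text
t 14.47 [0.5088 0.2209 0.1862] [-3.1384 -0.0054 -1.4005] w 0.0357 F [ 0.8  0.8 -1.5]
1 | -1 -2 1 -0.003 -0.005 0
2 | 0 0 36 0 0 0; 0 0 35 0 0 0
```

Request:
move_arm --rows "-1 -2 36 0 -0.005 0; 0 0 27 0 0 0; 0 0 6 0 0 0; 0 0 2 0 0 0; 0 0 1 0 0 0"

```text
time_s: 15.1
ee_pos: [0.513, 0.2188, 0.1148]
eef_rot: [-3.135, 0.0, -1.407]
force: [-0.1, 0.5, -2.5]
grip_width: 0.036
```

Request:
move_arm --rows "0 0 2 0 0 0; 0 0 0 0 0 0"

```text
time_s: 15.35
ee_pos: [0.5135, 0.2189, 0.1139]
eef_rot: [-3.133, 0.0, -1.407]
force: [-0.1, 0.4, -2.0]
grip_width: 0.036
```

Request:
move_arm --rows "0 0 0 0 0 0; 0 0 0 0 0 0; 0 0 0 0 0 0" --grip 0.1

```text
time_s: 15.72
ee_pos: [0.5139, 0.2191, 0.115]
eef_rot: [-3.131, 0.001, -1.407]
force: [0.1, -0.1, -0.4]
grip_width: 0.0515
```

```bash
python3 plan.py .513,.2188,.185,-1.401 .5485,.098,.185,-1.401 .5485,.098,.104,-1.401
```

```text
t 15.72 [0.5139 0.2191 0.115 ] [-3.1311e+00  7.0000e-04 -1.4068e+00] w 0.0515 F [ 0.1 -0.1 -0.4]
2 | 0 0 -35 -0.005 0 -0.003; 0 0 -35 -0.006 0.001 -0.003
3 | 42 -5 0 0 0 0; 42 -5 0 0 0 0; 41 -4 0 0 0 0
2 | 0 0 40 0 0 0; 0 0 41 0 0 0
```

Request:
move_arm --rows "0 0 -35 -0.005 0 0; 0 0 -35 -0.006 0 0; 42 -5 0 0 0 0; 42 -5 0 0 0 0; 33 -4 0 0 0 0; 5 0 0 0 0 0; 0 0 0 0 0 0; 0 0 0 0 0 0" --grip 0.2

```text
time_s: 16.73
ee_pos: [0.5477, 0.0995, 0.1879]
eef_rot: [-3.141, 0.001, -1.405]
force: [0.6, -0.4, -1.0]
grip_width: 0.0564
```

```bash
python3 plan.py .5485,.098,.104,-1.401;python3 - <<'E'
from h import *
c=shot('wrist');cv2.imwrite('pics/w4.png',c['color'])
E
```

```text
t 16.73 [0.5477 0.0995 0.1879] [-3.1411e+00  7.0000e-04 -1.4045e+00] w 0.0564 F [ 0.6 -0.4 -1. ]
2 | 1 0 42 0 0 -0.002; 1 -1 42 0 0.001 -0.002
```

View pics/w4.png

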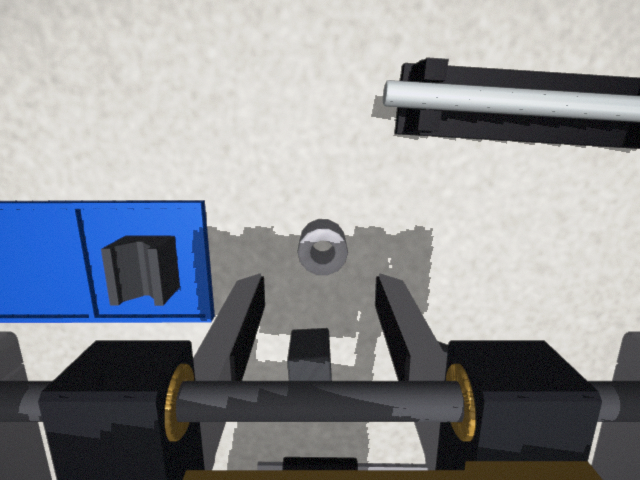

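The vee stands in its compartment (140,270); the small collar (322,247) is between the fingers.

Request:
move_arm --rows "1 0 40 0 0 0; 0 0 34 0 0 0; 0 0 6 0 0 0; 0 0 2 0 0 0"

```text
time_s: 17.27
ee_pos: [0.5481, 0.1016, 0.1056]
eef_rot: [-3.138, 0.001, -1.401]
force: [0.4, -1.2, 0.2]
grip_width: 0.0565
```

Request:
move_arm --rows "0 0 1 0 0 0; 0 0 0 0 0 0; 0 0 0 0 0 0; 0 0 0 0 0 0" --grip -1

```text
time_s: 17.77
ee_pos: [0.549, 0.1019, 0.1073]
eef_rot: [-3.134, 0.0, -1.4]
force: [0.5, -0.4, -1.0]
grip_width: 0.0321
```

```bash
python3 plan.py .5485,.098,.20,-1.401 .4956,.3092,.2,-1.401
```

```text
t 17.77 [0.549  0.1019 0.1073] [-3.1343e+00  4.0000e-04 -1.4002e+00] w 0.0321 F [ 0.5 -0.4 -1. ]
2 | 2 0 -46 -0.004 0 0; 2 1 -47 -0.003 0 0.001
5 | -43 3 0 0 0 0; -44 3 0 0 0 0; -43 3 0 0 0 0; -44 4 0 0 0 0; -43 3 0 0 0 0
```

Request:
move_arm --rows "0 0 -44 0 0 0; 0 0 -42 0 0 0; -43 3 0 0 0 0; -44 3 0 0 0 0; -43 3 0 0 0 0; -44 4 0 0 0 0; -29 3 0 0 0 0; -5 0 0 0 0 0; 0 0 0 0 0 0; 0 0 0 0 0 0"

```text
time_s: 19.02
ee_pos: [0.4963, 0.308, 0.1967]
eef_rot: [-3.134, 0.001, -1.403]
force: [-0.1, 0.8, -1.5]
grip_width: 0.0328
```

```bash
python3 plan.py .4956,.3092,.1125,-1.401;python3 - <<'E'
from h import *
c=shot('side');cv2.imwrite('pics/s4.png',c['color'])
E
```

```text
t 19.02 [0.4963 0.308  0.1967] [-3.1343e+00  8.0000e-04 -1.4033e+00] w 0.0328 F [-0.1  0.8 -1.5]
2 | -1 1 42 -0.004 0 -0.001; 0 0 42 -0.003 0.001 -0.001
```

View pics/s4.png

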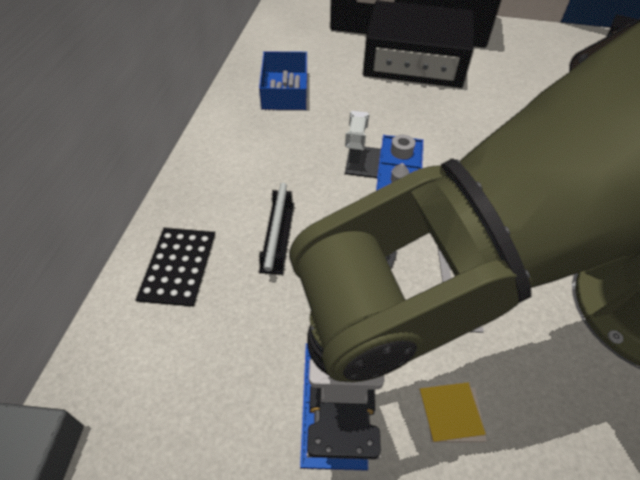

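The side view shows the gripper over the plain tray (345,420); the large collar and cone are upright in the tube tray (402,150).

Request:
move_arm --rows "-1 0 40 0 0 0; 0 0 34 0 0 0; 0 0 7 0 0 0; 0 0 2 0 0 0; 0 0 1 0 0 0"

```text
time_s: 19.7
ee_pos: [0.4993, 0.3068, 0.1138]
eef_rot: [-3.13, 0.002, -1.408]
force: [-0.4, 0.4, -0.6]
grip_width: 0.0324
```

Request:
move_arm --rows "0 0 2 0 0 0; 0 0 1 0 0 0"

```text
time_s: 19.95
ee_pos: [0.4998, 0.307, 0.1123]
eef_rot: [-3.127, 0.003, -1.408]
force: [-0.7, -0.2, -0.7]
grip_width: 0.0328
```

Request:
move_arm --rows "0 0 0 0 0 0; 0 0 0 0 0 0; 0 0 0 0 0 0" --grip 0.1

```text
time_s: 20.32
ee_pos: [0.5001, 0.3073, 0.1131]
eef_rot: [-3.126, 0.003, -1.407]
force: [0.1, 0.2, -0.4]
grip_width: 0.0514
```

```bash
python3 plan.py .499,.307,.2,-1.401 .6535,.032,.20,0.107
```

```text
t 20.32 [0.5001 0.3073 0.1131] [-3.1261  0.0034 -1.4075] w 0.0514 F [ 0.1  0.2 -0.4]
2 | 0 0 -43 -0.008 0.002 -0.003; 0 0 -44 -0.008 0.001 -0.004
9 | 33 -12 0 0 0 -0.17; 35 -6 0 0 0 -0.17; 35 0 0 0 0 -0.17; 34 6 0 0 0 -0.17; 33 12 0 0 0 -0.17; 31 17 0 0 0 -0.16; 27 22 0 0 0 -0.17; 24 26 0 0 0 -0.16; 19 29 0 0 0 -0.17
```

Request:
move_arm --rows "0 0 -43 -0.008 0 0; 0 0 -44 -0.008 0 0; 33 -12 0 0 0 -0.17; 35 -6 0 0 0 -0.17; 35 0 0 0 0 -0.17; 34 6 0 0 0 -0.17; 33 12 0 0 0 -0.17; 31 17 0 0 0 -0.16; 27 22 0 0 0 -0.17; 24 26 0 0 0 -0.16; 15 29 0 0 0 -0.13; 0 5 0 0 0 0; 0 0 0 0 0 0; 0 0 0 0 0 0" --grip -0.15

```text
time_s: 22.08
ee_pos: [0.6579, 0.022, 0.2026]
eef_rot: [-3.138, 0.0, 0.109]
force: [-0.4, 0.6, 0.7]
grip_width: 0.0399
```

```bash
python3 plan.py .6558,.0205,.18,.107;python3 - <<'E'
from h import *
c=shot('wrist');cv2.imwrite('pics/w5.png',c['color'])
A=cloud(c).reshape(-1,3)
s=A[(abs(A[:,1]+.02)<.12)&(A[:,0]>.62)&(A[:,0]<.70)&(A[:,2]>.036)&(A[:,2]<.06)]
p=np.polyfit(s[:,1],s[:,0],1)
for _ in range(4):
    k=abs(np.polyval(p,s[:,1])-s[:,0])<.0065; p=np.polyfit(s[k,1],s[k,0],1)
s=s[k];print('rod',p,s[:,1].min(),s[:,1].max(),np.percentile(s[:,2],[50,95]))
c=shot('top');cv2.imwrite('pics/t5.png',cv2.resize(c['color'][170:350,110:530],None,fx=1.9,fy=1.9))
E
```

```text
t 22.07 [0.6579 0.022  0.2026] [-3.138e+00  1.000e-04  1.093e-01] w 0.0399 F [-0.4  0.6  0.7]
1 | -2 1 23 -0.004 0 0.002
rod [-0.10796545  0.66043664] -0.11850378857168313 0.08072464952968504 [0.04625168 0.04775729]
```

View pics/w5.png

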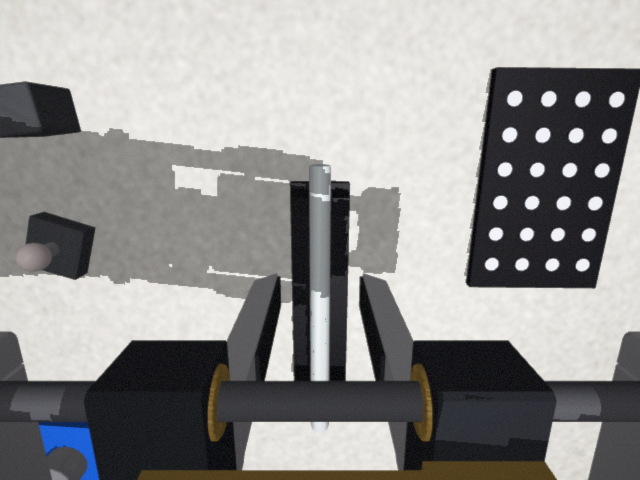

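View pics/t5.png

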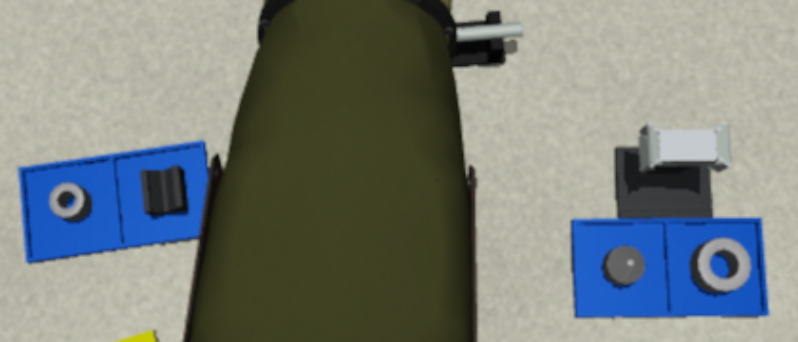

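All four parts stand in their compartments: collar (70,203), vee (163,190), cone (624,266), large collar (723,265). In the wrist view the rod (320,290) is centred between the jaws.

Request:
move_arm --rows "0 1 40 0 0 0; 0 0 35 0 0 0; 0 0 8 0 0 0; 0 0 2 0 0 0"

```text
time_s: 22.68
ee_pos: [0.6584, 0.0238, 0.1181]
eef_rot: [-3.138, -0.004, 0.111]
force: [0.5, 0.3, 0.0]
grip_width: 0.04
```

```bash
python3 plan.py .657,.0205,.118,.107
```

```text
t 22.68 [0.6584 0.0238 0.1181] [-3.1384 -0.0035  0.1111] w 0.04 F [0.5 0.3 0. ]
1 | -2 3 0 -0.003 -0.004 0.004
```

Request:
move_arm --rows "-1 3 0 -0.003 -0.004 0; 0 0 0 0 0 0; 0 0 0 0 0 0; 0 0 0 0 0 0; 0 0 0 0 0 0" --grip -1 --newtons 45

```text
time_s: 23.3
ee_pos: [0.6587, 0.0206, 0.1216]
eef_rot: [3.141, -0.004, 0.111]
force: [-0.0, 0.1, 0.1]
grip_width: 0.0129
```

```bash
python3 plan.py .6575,.0205,.2,.107
```

```text
t 23.3 [0.6587 0.0206 0.1216] [ 3.141  -0.0036  0.111 ] w 0.0129 F [-0.   0.1  0.1]
2 | 0 0 -39 0 -0.002 0.002; -1 0 -39 0.001 -0.002 0.002
```

Request:
move_arm --rows "0 0 -30 0 0 0; 0 0 -30 0 0 0; 0 0 -10 0 0 0; 0 0 0 0 0 0"

```text
time_s: 23.8
ee_pos: [0.6579, 0.0207, 0.1918]
eef_rot: [3.141, -0.001, 0.111]
force: [-0.3, 0.6, -1.7]
grip_width: 0.0128
```

```bash
python3 plan.py .546,-.05,.195,.027
```

```text
t 23.8 [0.6579 0.0207 0.1918] [ 3.1414e+00 -1.1000e-03  1.1100e-01] w 0.0128 F [-0.3  0.6 -1.7]
3 | -40 19 -1 0 0 0.03; -39 21 -1 0 0 0.03; -38 21 -1 0 0 0.02
```

Request:
move_arm --rows "-30 15 0 0 0 0.02; -30 15 0 0 0 0.02; -30 15 0 0 0 0.02; -22 15 0 0 0 0.02; -3 1 0 0 0 0; 0 0 0 0 0 0; 0 0 0 0 0 0"

```text
time_s: 24.68
ee_pos: [0.5438, -0.0502, 0.184]
eef_rot: [-3.14, 0.008, 0.03]
force: [0.7, -0.2, -0.8]
grip_width: 0.0125
```

```bash
cat > rod.py <<'E'
from h import *
import sys
tag=sys.argv[1]; zlo=float(sys.argv[2]); zhi=float(sys.argv[3]); ylo=float(sys.argv[4]); yhi=float(sys.argv[5])
o=sensors.get_obs();print('t',round(o['time_s'],2),np.round(o['ee_pos'],4),np.round(o['eef_rot'],4))
for n in ('top','side'):
    c=shot(n); A=cloud(c).reshape(-1,3)
    cv2.imwrite(f'pics/{n}_{tag}.png',c['color'])
    s=A[(A[:,1]>ylo)&(A[:,1]<yhi)&(abs(A[:,0]-.55)<.03)&(A[:,2]>zlo)&(A[:,2]<zhi)]
    t=A[(abs(A[:,1]+.2575)<.026)&(abs(A[:,0]-.55)<.03)&(A[:,2]>.092)&(A[:,2]<.12)]
    if len(t)>30:
        pt=np.polyfit(t[:,1],t[:,0],1); print(n,'tube n',len(t),'axis x at y=-.2575: %.4f slope %.3f ztop %.4f rect'%(np.polyval(pt,-.2575),pt[0],np.median(t[:,2])),cv2.minAreaRect((t[:,:2]*1000).astype(np.float32)))
    if len(s)>30:
        p=np.polyfit(s[:,1],s[:,0],1)
        top=s; q=np.polyfit(s[:,1],s[:,2],1)
        ys=np.linspace(s[:,1].min(),s[:,1].max(),6)
        print(n,'rod n',len(s),'slope %.3f'%p[0],'x at y=-.2575 %.4f'%np.polyval(p,-.2575),'end y',s[:,1].min().round(4),'zmed/95',np.percentile(s[:,2],[50,95]).round(4),'z slope %.3f'%q[0])
        print('   rect',cv2.minAreaRect((s[:,:2]*1000).astype(np.float32)))
E
python3 rod.py a .09 .13 -.22 -.125
```

```text
t 24.68 [ 0.5438 -0.0502  0.184 ] [-3.1401  0.008   0.0299]
top tube n 532 axis x at y=-.2575: 0.5499 slope -0.039 ztop 0.0995 rect ((550.4907836914062, -257.4266357421875), (32.300331115722656, 52.688777923583984), 1.624048113822937)
top rod n 216 slope -0.018 x at y=-.2575 0.5454 end y -0.1893 zmed/95 [0.1078 0.1115] z slope 0.006
   rect ((543.9986572265625, -167.22625732421875), (12.350630760192871, 43.98123550415039), 1.5039161443710327)
```

View pics/top_a.png

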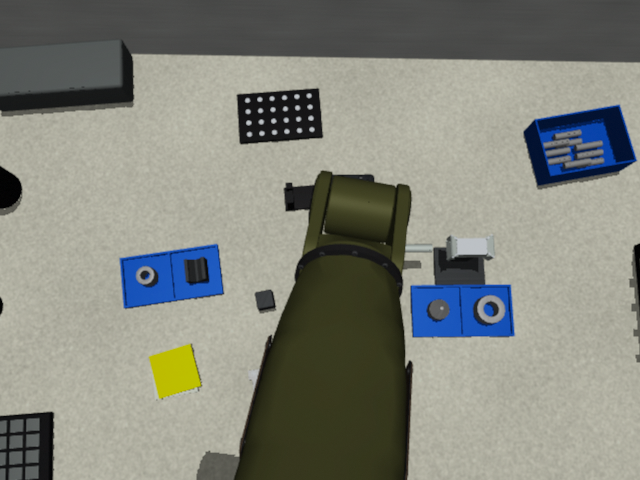

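View pics/side_a.png

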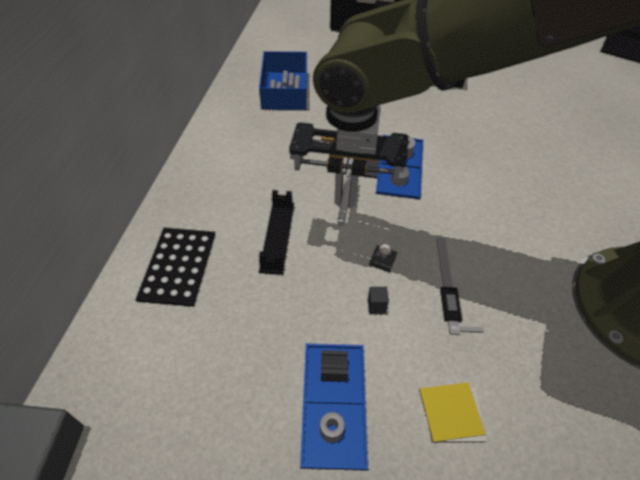

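Top view: the rod (418,248) is held in line with the tube (470,247), its end about 33 mm short of the mouth. Side view: rod level.

Request:
move_arm --rows "4 0 10 0 0 0; 0 0 7 0 0 0; 0 0 0 0 -0.008 0; 0 0 0 0 0 0"

```text
time_s: 25.28
ee_pos: [0.5482, -0.0495, 0.1651]
eef_rot: [-3.14, 0.017, 0.031]
force: [0.5, -0.4, -1.3]
grip_width: 0.0129
```

```bash
python3 rod.py b .075 .105 -.215 -.125
```

```text
t 25.27 [ 0.5482 -0.0495  0.1651] [-3.1399  0.0175  0.0309]
top tube n 531 axis x at y=-.2575: 0.5498 slope -0.033 ztop 0.0995 rect ((550.5186157226562, -257.38653564453125), (33.30617904663086, 51.861488342285156), 0.5028852820396423)
top rod n 223 slope -0.035 x at y=-.2575 0.5506 end y -0.1894 zmed/95 [0.0887 0.092 ] z slope 0.016
   rect ((548.5035400390625, -166.2523193359375), (14.100312232971191, 46.676414489746094), 3.214308261871338)
```

Request:
move_arm --rows "0 15 -2 0 0 0; 0 15 0 0 0 0; 0 10 0 0 0 0; 0 5 0 0 0 0; 0 0 0 0 0 0"

```text
time_s: 26.0
ee_pos: [0.5497, -0.0988, 0.1679]
eef_rot: [-3.14, 0.016, 0.03]
force: [0.3, 0.1, -0.9]
grip_width: 0.0126
```

```bash
python3 rod.py c .075 .105 -.222 -.16
```

```text
t 26.0 [ 0.5497 -0.0988  0.1679] [-3.1403  0.016   0.0295]
top tube n 534 axis x at y=-.2575: 0.5498 slope -0.027 ztop 0.0995 rect ((550.4878540039062, -257.4096984863281), (33.02298355102539, 52.02485275268555), 1.2079379558563232)
top rod n 69 slope -0.605 x at y=-.2575 0.5759 end y -0.222 zmed/95 [0.0922 0.0994] z slope -0.071
   rect ((556.2010498046875, -215.1265106201172), (13.678618431091309, 24.556825637817383), 89.74486541748047)
```

Request:
move_arm --rows "0 10 1 0 0 0; 0 12 0 0 0 0; 0 12 0 0 0 0; 0 12 0 0 0 0; 0 5 0 0 0 0; 0 0 0 0 0 0"

```text
time_s: 26.85
ee_pos: [0.5513, -0.1529, 0.1667]
eef_rot: [-3.14, 0.016, 0.03]
force: [-0.2, 0.2, -1.1]
grip_width: 0.013
```

Request:
move_arm --rows "0 12 0 0 0 0; 0 12 0 0 0 0; 0 12 0 0 0 0; 0 7 0 0 0 0; 0 0 0 0 0 0"

```text
time_s: 27.48
ee_pos: [0.5527, -0.1989, 0.1666]
eef_rot: [-3.14, 0.016, 0.03]
force: [-0.4, 0.8, -0.6]
grip_width: 0.0126
```

```bash
python3 rod.py d .07 .105 -.40 -.296
```

```text
t 27.48 [ 0.5527 -0.1989  0.1666] [-3.1403  0.0161  0.0304]
side tube n 87 axis x at y=-.2575: 0.5575 slope -0.141 ztop 0.0989 rect ((557.0552978515625, -256.0511779785156), (14.044330596923828, 45.8408088684082), 8.37404727935791)
```

```bash
python3 -c "
import cv2
a=cv2.imread('pics/top_d.png')[190:350,380:540];b=cv2.imread('pics/side_d.png')[60:220,300:460]
cv2.imwrite('pics/d.png',cv2.resize(cv2.hconcat([a,b]),None,fx=2.5,fy=2.5,interpolation=2))"
```

```text
(no output)
```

View pics/d.png

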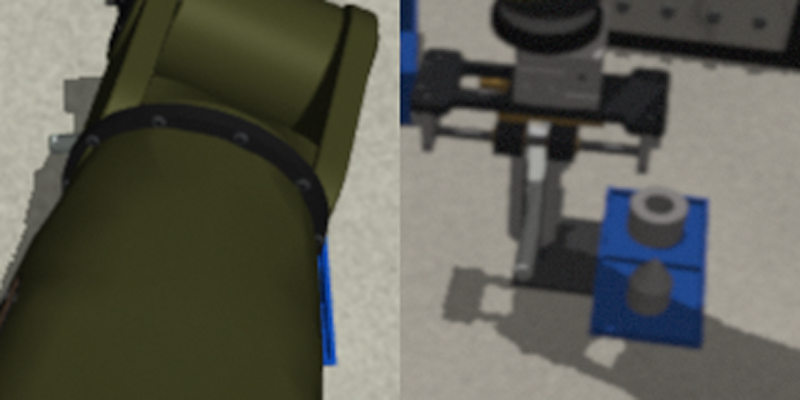

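Side view: the rod (530,220) runs into the tube with no contact force. Lower it slightly and release.

Request:
move_arm --rows "0 0 3 0 0 0; 0 0 1 0 0 0"

```text
time_s: 27.82
ee_pos: [0.5528, -0.1977, 0.1624]
eef_rot: [-3.14, 0.016, 0.032]
force: [-0.2, 0.2, -1.0]
grip_width: 0.013
```

Request:
move_arm --rows "0 0 0 0 0 0; 0 0 0 0 0 0; 0 0 0 0 0 0" --grip -0.2

```text
time_s: 28.2
ee_pos: [0.5529, -0.1975, 0.1626]
eef_rot: [-3.14, 0.016, 0.032]
force: [-1.2, 0.4, -0.2]
grip_width: 0.0364
```

```bash
python3 plan.py .553,-.198,.24,.03 .40,.05,.30,.03
```

```text
t 28.2 [ 0.5529 -0.1975  0.1626] [-3.1404  0.0157  0.0322] w 0.0364 F [-1.2  0.4 -0.2]
2 | -1 0 -39 -0.001 0.008 0.001; 0 0 -38 0 0.008 0.001
6 | -24 -42 -10 0 0 0; -24 -42 -10 0 0 0; -24 -42 -10 0 0 0; -24 -42 -10 0 0 0; -25 -42 -10 0 0 0; -24 -42 -10 0 0 0
```

Request:
move_arm --rows "0 0 -15 0 0 0; 0 0 -35 0 0 0; 0 0 -40 0 0 0; -24 -42 -10 0 0 0; -24 -42 -10 0 0 0; -24 -42 -10 0 0 0; -24 -42 -10 0 0 0; -25 -42 -10 0 0 0; -24 -42 -10 0 0 0; -24 -42 0 0 0 0; 0 -42 0 0 0 0; 0 -42 0 0 0 0; 0 -20 0 0 0 0; 0 0 0 0 0 0; 0 0 0 0 0 0"

```text
time_s: 30.08
ee_pos: [0.3661, 0.2054, 0.3356]
eef_rot: [-3.138, -0.004, 0.031]
force: [0.6, -0.2, 0.6]
grip_width: 0.0376
```

```bash
python3 rod.py e .068 .105 -.40 -.296; python3 rod.py e2 .068 .105 -.219 -.10;python3 - <<'E'
from h import *
c=shot('top');A=cloud(c).reshape(-1,3);cv2.imwrite('pics/tf.png',c['color'])
s=shot('side');B=cloud(s).reshape(-1,3)
a=cv2.imread('pics/side_e.png')[60:220,300:460];cv2.imwrite('pics/sf.png',cv2.resize(a,None,fx=3.5,fy=3.5,interpolation=2))
for nm,A in(('top',A),('side',B)):
 for n,x,y,Tx,Ty,th in (('large',.4531,-.3047,.4518,-.2607,.0295),('cone',.4505,-.2167,.4518,-.2607,.0295),('vee',.5104,.2224,.503,.2658,.1698),('small',.4956,.3092,.503,.2658,.1698)):
  s=A[(abs(A[:,0]-x)<.04)&(abs(A[:,1]-y)<.04)&(A[:,2]>.018)&(A[:,2]<.06)]
  if len(s)<20: continue
  cc,r=cv2.minEnclosingCircle((s[:,:2]*1000).astype(np.float32)); d=np.array(cc)/1000-[Tx,Ty]
  print(nm,n,'tray frame',np.round([np.cos(th)*d[0]+np.sin(th)*d[1],-np.sin(th)*d[0]+np.cos(th)*d[1]],4),'r',round(r,1),'z',np.percentile(s[:,2],[50,90,98]).round(4))
E
```

```text
t 30.07 [0.3661 0.2054 0.3356] [-3.1383 -0.0042  0.0315]
top tube n 530 axis x at y=-.2575: 0.5499 slope -0.028 ztop 0.0994 rect ((550.630859375, -257.6158142089844), (32.065818786621094, 52.3980712890625), 1.6560596227645874)
top rod n 178 slope -0.022 x at y=-.2575 0.5510 end y -0.3378 zmed/95 [0.0873 0.091 ] z slope 0.002
   rect ((552.859375, -318.2431640625), (12.615602493286133, 39.23554992675781), 0.5486890077590942)
side tube n 226 axis x at y=-.2575: 0.5514 slope -0.053 ztop 0.0990 rect ((552.0026245117188, -257.79681396484375), (51.32570266723633, 33.01964569091797), 89.16346740722656)
side rod n 36 slope -0.012 x at y=-.2575 0.5534 end y -0.3383 zmed/95 [0.0869 0.0894] z slope 0.062
   rect ((554.2651977539062, -327.877197265625), (20.597801208496094, 12.857521057128906), 87.44316101074219)
t 30.18 [0.3662 0.2053 0.3355] [-3.1383 -0.0041  0.0306]
top tube n 534 axis x at y=-.2575: 0.5498 slope -0.018 ztop 0.0995 rect ((550.6011962890625, -257.4837646484375), (32.89536666870117, 51.6190185546875), 1.0224511623382568)
top rod n 390 slope -0.044 x at y=-.2575 0.5525 end y -0.
[... 399 characters left out ...]
[0.086  0.0885] z slope -0.026
   rect ((550.4542236328125, -177.58258056640625), (13.757806777954102, 81.42700958251953), 1.7366458177566528)
top large tray frame [-0.0009 -0.0438] r 25.4 z [0.0341 0.0367 0.0382]
top cone tray frame [0.     0.0451] r 18.3 z [0.0355 0.0462 0.05  ]
top vee tray frame [ 0.0005 -0.0475] r 27.1 z [0.0284 0.0372 0.039 ]
top small tray frame [0.0055 0.0412] r 16.6 z [0.0336 0.0362 0.0378]
side large tray frame [ 0.0009 -0.0441] r 26.9 z [0.0322 0.0348 0.0361]
side cone tray frame [0.001  0.0469] r 18.4 z [0.0326 0.0435 0.048 ]
side vee tray frame [ 0.0017 -0.0482] r 26.2 z [0.0278 0.0364 0.0376]
side small tray frame [0.0044 0.0413] r 16.9 z [0.0334 0.0351 0.0361]
```

View pics/tf.png

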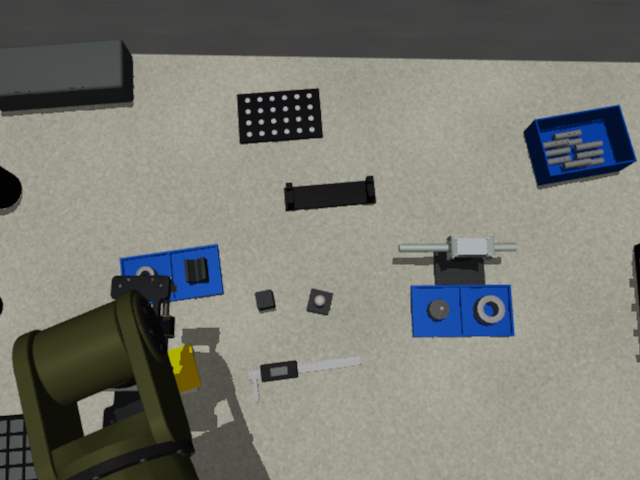

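View pics/sf.png

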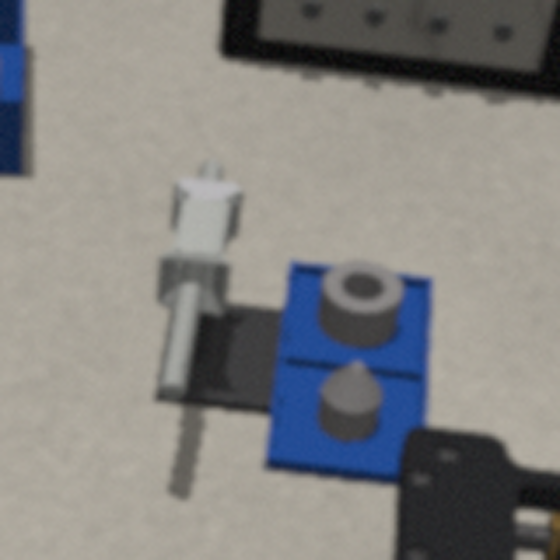

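The rod sticks out of both mouths, (399,248) to (516,247). The four parts stand upright, and the riser (265,300) and ball (320,301) have not moved. Handing in.

```bash
python3 -c "
from station import ctrl
print(ctrl.hand_in())"
```

```text
the job is handed in; nothing more can be done
None
```

Both kits are made up and the job is handed in, at about 30 s of the 109 s allowed. No verdict was reported, so the results below are from my own last checks.

- **Tube tray:** the large collar and cone stand upright, within about 3 mm of their compartment centres in both the top and side views.
- **Rod:** it lies in the tube, in line to about 0.02 rad. Its middle is about 20 mm from the tube's middle, with about 45 mm out past the far mouth and 85 mm past the near one. I felt no contact force while feeding it.
- **Plain tray:** the vee-block and small collar stand upright, within about 6 mm of their compartment centres.
- **Heights:** all part tops measured near their own height plus the 4 mm floor, so they appear to sit flat.
- **Riser and ball standard:** both show at the same pixels in the top view as at the start.

The camera views disagreed by 1–3 mm, mainly in x, and readings of the rod's slope scattered by a few hundredths of a radian. Both are well inside the tolerances. The gripper read up to about 2 mm under the true part widths, but every grasp held.

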